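# Let a label roll out of the gravity rack

### The arm

A 6-joint arm with a two-finger parallel gripper is mounted at the origin on the work surface. World frame = base frame: x ahead of the robot, y to its left, z up, the work surface at z = 0. Lengths are in mm, angles in rad, forces in N, time in s.
With the tool pointing down it reaches from about 350 to 775 mm from the base axis. Payload 7.3 kg.
Tool frame: the origin (TCP) lies at the very end of the fingers, on their centre line; the grasp point (between the pads) lies 19 mm behind it (bot.grip_point_offset is the distance from the TCP to the grasp point, in mm); z points along the fingers, y is the line along which they close (so a half turn about z gives the same grasp; the last joint's range is limited). The gripper opens to 92 mm and grips with 3 to 60 N. Pads are 19 mm wide; open, the fingers measure 130 mm over their backs; the gripper's body (75 mm by 190 mm) begins 47 mm behind the grasp point.
Start: joints at [-1.411, 0.342, 1.524, -0, 1.275, -0.146], TCP at [158.077, -500.658, 203.541] pointing down, gripper open.
Joint ranges: [-2.53, 2.53], [-0.77, 2.02], [0.04, 2.7], [-1, 4.14], [0.28, 2.66], [-3.11, 3.11]. Speed limits (rad/s): [2.57, 2.57, 3.14, 3.14, 3.14, 3.14].

### API

Orientations are given as [roll, pitch, yaw] about the fixed x, y, z axes, in that order (R = Rz(yaw) Ry(pitch) Rx(roll)).
In Python, from plant import bot gives the robot as it stands. The module is installed in compiled form; this text tells all that it offers.
- The arm moves only by the shell command python3 -m jog 'ROWS' [OPENING]. ROWS is JSON, a list of rows, each a list of 6 numbers: the shift along the tool's x, y, z in mm, then the turn, a rotation vector about the tool's x, y, z in rad. In form: [[dx, dy, dz, rx, ry, rz], ...]. A call has 1 to 12 rows; each row shifts and turns the commanded pose from where the row before left it, along the tool's axes as they then stand; what a row does not reach is not made up. A row lasts 1/10 s, in which the tool goes at most 50 mm and 8.59 degrees, less where a joint would pass 70% of its speed; a pose out of reach is approached as far as the arm can. A call with a gripper value outside its range is refused whole. OPENING is the opening in per cent of the stroke, from 0 (shut) to 100 (fully open), set as the call begins (- or left out, the last holds). The fingers move at their own pace and stop on an object; the grip force is fixed at half the most. Time passes only in rows, so rows that do not move let the fingers close. It gives the time, the measured TCP pose, the force, the opening and the grip force at its end, in the units of the state.
- bot.get_obs(): the state, without advancing time (a new reading comes with each control period).
- bot.capture(name): name is "scene" or "top"; returns the picture (420x560x3 uint8, red, green, blue); there is no depth.
- bot.camera_model(name): a dict with "fx", "fy", "cx", "cy" (pixels), "dist_coeffs" ([k1, k2, p1, p2, k3] as OpenCV has them; the pictures are not rectified), "position" and "orientation" of the camera in the world. Camera axes: x right, y down, z forward; pixel columns grow to the right and rows downward; lengths in mm; the calibration is good to about 2 mm. A picture is of the moment at which its call begins. camera_model takes no time and is no camera call.
- bot.close_job(): hands the job in; it is judged then, once.
Trained networks look in the newest picture that a camera, given by its name, has taken for a name from the list of things; names that differ only in an ending like _2 or _b are one class to them, and where a whole thing is asked for, a point or a joint stands for the part that bears it (a point fixed in the world has none). Each returns a list of dicts, best first, with "p" (0 to 1); they miss things now and then, are a little off and sometimes report something else, mostly with a low value. They report only what shows in the picture. A call takes as long as a camera call. They do not tell look-alikes from the thing itself.
- bot.outline_of(target, camera): "mask" (420x560 bool, what is visible of it) and "pixel" ([column, row] in pixels, amid what is visible of it).
The state is a dict: "time": time; "joint_positions": joint angles; "dq": joint speeds; "tau": joint torques, N m; "tool_pos": TCP position; "tcp_rot": TCP orientation; "contact_force": force on the tool from outside, world axes, zero at the start; "moment": the same for the moment, N m; "grip_width": finger opening in mm; "finger_force": force on a finger pad.
Only numpy, scipy, OpenCV 4.12 (cv2) and the standard library are available. Lean on these libraries where they do the work, as an engineer would, in place of code of your own. Each camera call takes 0.05 s, during which the arm holds its last target. There are 200 camera calls.

### The job

The label printer needs a new large roll: press down the front paddle of the lever on the lane that holds the larger label roll, keep it down until that roll has run out under the lifted gate into the pick-up trough at the rack's front, then let the lever come back up so the gate shuts again, and move clear. Leave the smaller roll behind its gate; do not touch either roll with the robot, pick nothing up, and leave everything else on the bench where it stands.

Things in the scene. Friction and masses are not known exactly. Their poses are not given: they have to be found in the camera images.
- rack: Fixed grey sheet-metal rack, 400 x 150 mm, 130 mm high at the back, 61 mm at the front lip. Origin under its centre; x from the low front (robot side) to the high back, y to its left, z up. Two open lanes side by side, 61 mm wide, centred at y = +34 (left) and -34 mm (right), slope down 10 degrees to -x. A steel gate blade crosses each at x = +60 mm. Lane surface z = 50 mm + 0.176 x.
- roll_large_center (a point): Centre of the larger label roll: white paper, 54 mm diameter, 57 mm wide, about 130 g, lying across one of the two lanes behind (uphill of) its gate. It rolls freely.
- roll_small_center (a point): Centre of the smaller label roll: white paper, 38 mm diameter, 57 mm wide, about 65 g, behind the gate of the other lane.
- lever_left (a joint): Rocking lever of the left lane, a steel bar along the outside of that lane's wall; pivot along y at rack x = -50, z = 85 mm. 0 rad = gate shut, grows as the front paddle goes down and the gate rises, stop at 0.55. A spring shuts it when let go; paddle force about 2 N at first, 6 N fully down. The gate clears the small roll by about 0.25 rad, the large one by about 0.4 rad.
- paddle_left (a point): Black press paddle on the front end of the left lever, plate 56 (x) x 50 (y) x 6 mm, outside the lane wall. This point is the centre of its top face, z up out of it; at rack x = -170, y = +103, z = 95 mm when shut, i.e. 120 mm in front of the pivot and 10 mm above it. Fully pressed its centre is about 64 mm lower and it slopes 0.55 rad, front down.
- trough_left (a point): Centre of the floor of the left lane's pick-up trough: the lowest part of the lane in front of the gate, closed by the front lip (inner face at rack x = -178 mm), where a released roll comes to rest.
- lever_right (a joint): Rocking lever of the right lane, a steel bar along the outside of that lane's wall; pivot along y at rack x = -50, z = 85 mm. 0 rad = gate shut, grows as the front paddle goes down and the gate rises, stop at 0.55. A spring shuts it when let go; paddle force about 2 N at first, 6 N fully down. The gate clears the small roll by about 0.25 rad, the large one by about 0.4 rad.
- paddle_right (a point): Black press paddle on the front end of the right lever, plate 56 (x) x 50 (y) x 6 mm, outside the lane wall. This point is the centre of its top face, z up out of it; at rack x = -170, y = -103, z = 95 mm when shut, i.e. 120 mm in front of the pivot and 10 mm above it. Fully pressed its centre is about 64 mm lower and it slopes 0.55 rad, front down.
- trough_right (a point): Centre of the floor of the right lane's pick-up trough: the lowest part of the lane in front of the gate, closed by the front lip (inner face at rack x = -178 mm), where a released roll comes to rest.
- tape_roll: Bystander: roll of packing tape lying flat, a ring 90 mm outside, 76 mm inside, 48 mm high, in front of the rack; origin under its centre.
- marker: Bystander: grey marker pen lying on the bench, 140 mm long, 17 mm thick; origin under its middle, x along the pen.
- carton_flat: Bystander: small flat carton 100 x 70 x 35 mm high; origin under its centre.
- carton_tall: Bystander: upright carton 80 x 80 x 120 mm high; origin under its centre.
- spray_bottle: Bystander: closed white bottle 60 mm across, 160 mm high; origin under its centre.
- pen_cup: Bystander: white cup 76 mm across, 95 mm high; origin under its centre.
Things that resemble listed ones, but are neither listed nor needed, are in the scene too. Leave any orange, turquoise or yellow look-alike of the part that bears roll_large_center alone.

How it is judged (in metres and radians):
On the way:
1. the paddle of the larger roll's lane is pressed down by the fingers and its gate lifted (lever past 0.3 rad) (((y of roll_large_center in the frame of rack above 0 m and value of joint lever_left above 0.3 rad and contact force between the fingers and lever_left_c0 above 0.5 N) or (y of roll_large_center in the frame of rack below 0 m and value of joint lever_right above 0.3 rad and contact force between the fingers and lever_right_c0 above 0.5 N))), for 0.05 s.
At the end, for the whole second after the job is handed in: The larger roll lies at rest (under 30 mm/s) in the pick-up trough of its lane, its centre 110 to 180 mm in front of the rack's origin; the smaller roll is still behind its gate (centre 60 to 180 mm behind the origin); both levers are back up (below 0.08 rad) (x of roll_large_center in the frame of rack between -0.18 and -0.11 m and z of roll_large_center in the frame of rack below 0.07 m and (y of roll_large_center in the frame of rack between 0.02 and 0.05 m or y of roll_large_center in the frame of rack between -0.05 and -0.02 m) and linear speed of roll_large below 0.03 m/s and x of roll_small_center in the frame of rack between 0.06 and 0.18 m and z of roll_small_center in the frame of rack below 0.11 m and (y of roll_small_center in the frame of rack between 0.02 and 0.05 m or y of roll_small_center in the frame of rack between -0.05 and -0.02 m) and value of joint each of lever_left, lever_right below 0.08 rad); the robot touches nothing.
It fails at once if the robot touches a label roll (contact force between any of the fingers, the arm and roll_large above 0.5 N or contact force between any of the fingers, the arm and roll_small above 0.5 N).
It fails at once if a label roll is lifted or thrown out of its lane (z of any of roll_large_center, roll_small_center in the frame of rack above 0.125 m).
It fails at once if the smaller roll gets out past its gate (x of roll_small_center in the frame of rack below 0.05 m).
It fails at once if a bystander is moved by more than 30 mm (distance of any of tape_roll, marker, carton_flat, carton_tall, spray_bottle, pen_cup from where it was at the start of the episode above 0.03 m).
It also fails if it takes over 35 s, if anything falls off the work surface, if the arm or the gripper's body presses on something with over 40 N, if the wrist force passes 120 N, or if a joint passes its speed limit or range.

## Working session

There is one attempt and no reset: what is moved stays moved. The work goes in short steps, Python scripts to look and compute and a shell command to move; the robot and the scene stay as the last step left them, time stands still between calls to the robot, and variables do not carry over. Pictures are saved under pics/ and viewed, at most 10 in all, crops included, and the job is handed in when it is done.

```bash
mkdir -p pics; python3 - <<'E'
from plant import bot
import cv2,numpy as np
for c in ["scene","top"]:
    im=bot.capture(c); cv2.imwrite(f"pics/{c}0.png",im[:,:,::-1]); print(c,bot.camera_model(c))
    for t in ["rack","roll_large_center","roll_small_center","paddle_left","paddle_right"]:
        print(t,[(round(d["p"],2),np.round(d["pixel"]).tolist(),int(d["mask"].sum())) for d in bot.outline_of(t,c)])
print(bot.get_obs())
E
```

```text
scene {'fx': 388.4685169211072, 'fy': 388.4685169211072, 'cx': 273.89453988019386, 'cy': 214.2185402841749, 'dist_coeffs': array([-0.00316181,  0.        ,  0.        ,  0.        ,  0.        ]), 'position': array([1340.76415183,  337.84142583,  908.64677334]), 'orientation': array([-2.37666958,  0.01517788,  2.01176873])}
rack [(0.69, [255.0, 220.0], 5907), (0.19, [242.0, 193.0], 518)]
roll_large_center [(0.91, [221.0, 194.0], 313), (0.9, [257.0, 229.0], 448), (0.79, [350.0, 253.0], 450), (0.7, [298.0, 298.0], 518)]
roll_small_center [(0.6, [237.0, 221.0], 200), (0.2, [302.0, 237.0], 1689)]
paddle_left [(0.84, [288.0, 206.0], 662)]
paddle_right [(0.46, [255.0, 229.0], 418)]
top {'fx': 394.73791641853575, 'fy': 394.73791641853575, 'cx': 283.2223611314338, 'cy': 214.59625380935393, 'dist_coeffs': array([0.02685146, 0.        , 0.        , 0.        , 0.        ]), 'position': array([ 463.11143225,  -18.66658441, 1110.15146356]), 'orientation': array([-3.01522099e+00,  2.68627480e-03, -1.55554148e+00])}
rack [(0.85, [303.0, 218.0], 9380)]
roll_large_center [(0.95, [359.0, 228.0], 463)
[... 235 characters left out ...]
252.0], 872)]
{'time': 0.6, 'joint_positions': array([-1.41098532e+00,  3.41955448e-01,  1.52410966e+00, -6.55620081e-06,
        1.27538055e+00, -1.46030997e-01]), 'dq': array([ 0.00034232, -0.00068493, -0.00231241, -0.0005444 , -0.00075247,
        0.00050264]), 'tau': array([ 3.36188423e-04, -4.30928028e+01, -2.44399130e+01,  7.17350445e-02,
        4.84387914e-02, -3.05932167e-05]), 'tool_pos': array([ 158.08292663, -500.65896554,  203.56027343]), 'tcp_rot': array([3.14144813e+00, 2.75957440e-05, 3.05843913e-01]), 'contact_force': array([ 0.21138322,  0.44255793, -0.50524223]), 'moment': array([-0.0235644 , -0.0464956 ,  0.00739305]), 'finger_force': 0.0, 'grip_width': 91.62945429761142}
```

View pics/scene0.png

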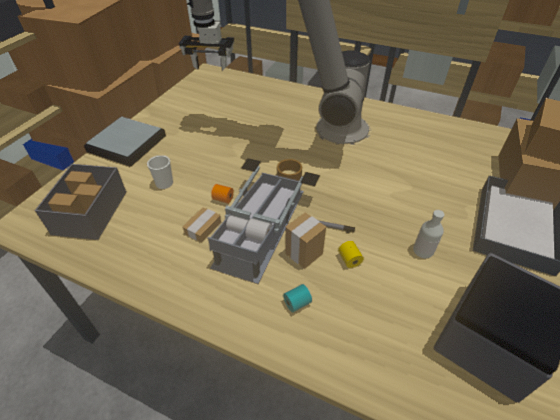

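View pics/top0.png

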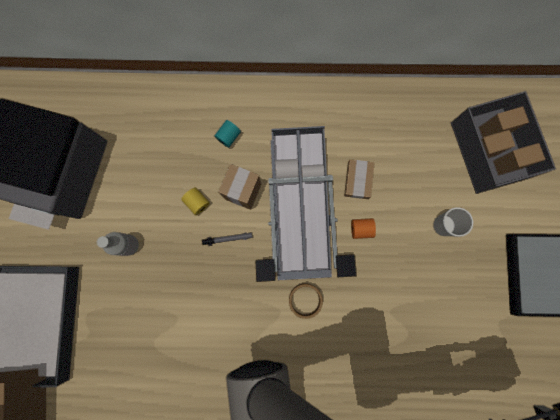

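The top picture shows the rack around (303,205), white rolls at (286,168) in the left lane and (313,170) in the right lane, and black paddles at (265,270) left and (346,265) right. Possible mix-ups with the large roll are the turquoise (228,133), yellow (195,201) and orange (363,228) rolls on the bench, the cup (456,225), and the other white roll. I'll check the two white rolls in a close crop.

```bash
cat > h.py <<'E'
from plant import bot
import cv2,numpy as np
from scipy.spatial.transform import Rotation as R
def ray(cam,px,z):
    m=bot.camera_model(cam); K=np.array([[m["fx"],0,m["cx"]],[0,m["fy"],m["cy"]],[0,0,1]])
    p=cv2.undistortPoints(np.array([[px]],float),K,m["dist_coeffs"])[0,0]
    d=R.from_euler("xyz",m["orientation"]).apply([*p,1]); o=m["position"]
    return o+d*(z-o[2])/d[2]
def proj(cam,P):
    m=bot.camera_model(cam); K=np.array([[m["fx"],0,m["cx"]],[0,m["fy"],m["cy"]],[0,0,1]])
    Q=R.from_euler("xyz",m["orientation"]).inv().apply(np.atleast_2d(P)-m["position"])
    return cv2.projectPoints(Q,np.zeros(3),np.zeros(3),K,m["dist_coeffs"])[0][:,0]
E
python3 - <<'E'
from h import *
im={c:bot.capture(c) for c in("top","scene")}
a={}
for t in ["paddle_left","paddle_right"]:
    d=bot.outline_of(t,"top")[0]; ys,xs=np.nonzero(d["mask"]); print(t,d["pixel"],xs.min(),xs.max(),ys.min(),ys.max())
    # black plate pixels near image estimate
g=im["top"].max(2)
for n,c in [("L",(265,270)),("R",(346,265))]:
    w=np.zeros_like(g); w[c[1]-20:c[1]+20,c[0]-17:c[0]+17]=1
    k=((g<45)&(w>0)).astype(np.uint8)
    nn,l,s,ce=cv2.connectedComponentsWithStats(k); i=1+s[1:,4].argmax(); r=cv2.minAreaRect(np.argwhere(l==i)[:,::-1].astype(np.float32))
    a[n]=ray("top",ce[i],95); print(n,ce[i],s[i],r,a[n].round(1))
dv=a["L"]-a["R"]; yaw=np.arctan2(-dv[0],dv[1]); print("dist",np.linalg.norm(dv),"yaw",yaw)
Rz=R.from_euler("z",yaw); o=(a["L"]+a["R"])/2-Rz.apply([-170,0,95]); print("rack",o.round(1))
A=cv2.resize(im["top"][110:290,245:365],(480,720//1),interpolation=cv2.INTER_CUBIC)
B=im["scene"].copy()
P=o+Rz.apply([[-200,75,61],[-200,-75,61],[200,75,130],[200,-75,130],[-170,103,95],[-170,-103,95],[60,34,60],[60,-34,60]])
for c in im:
    pp=proj(c,P)
    for p in pp: cv2.circle(im[c],tuple(int(v) for v in p.round()),1,(255,0,0),-1)
A=cv2.resize(im["top"][115:290,245:365],(411,600),interpolation=cv2.INTER_CUBIC)
B=cv2.resize(im["scene"][150:285,190:330],(389,375),interpolation=cv2.INTER_CUBIC)
C=np.zeros((600,800,3),np.uint8); C[:,:411]=A; C[:375,411:]=B
cv2.imwrite("pics/crop1.png",C[:,:,::-1])
E
```

```text
paddle_left [269.2, 261.5] 254 298 177 282
paddle_right [335.1, 255.8] 303 356 176 276
L [265.09418283 269.78393352] [256 259  19  22 361] ((265.0, 269.5), (21.0, 18.0), 90.0) [449.7  30.   95. ]
R [345.44010417 265.296875  ] [336 255  20  22 384] ((345.46551513671875, 265.0862121582031), (21.342689514160156, 18.35305404663086), 85.2363510131836) [ 464.2 -174.4   95. ]
dist 204.93623210731187 yaw 0.07090700618396364
rack [626.6 -60.2   0. ]
```

View pics/crop1.png

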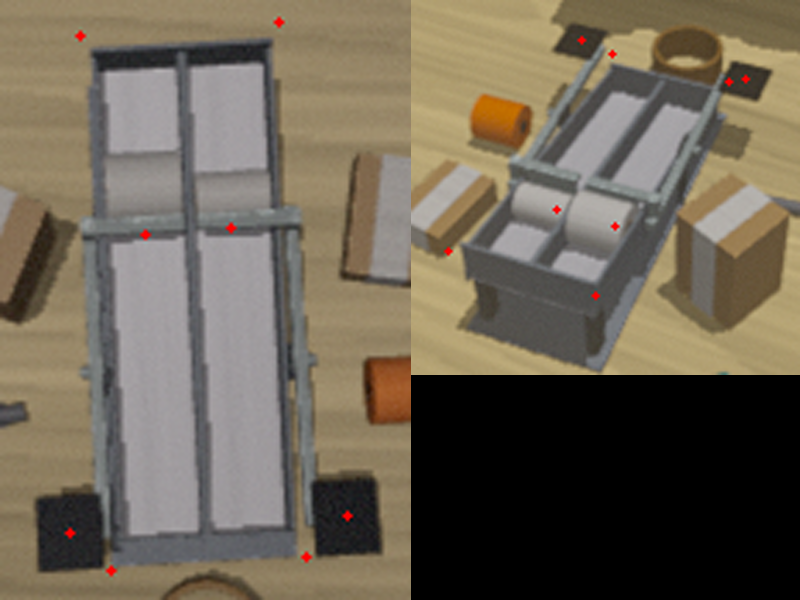

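The crop shows the larger roll in the left lane: it covers about 63 crop rows around (145,182), against about 43 at (232,190) for the right one, and the oblique view agrees. The target is the left paddle at world (450, 30, 95). The paddle-to-paddle distance comes out at 205 mm, against 206 mm from the description. I'll swing there with the gripper shut and the tool's y along the rack's x.

```bash
python3 -m jog '[[46,-6.6,0,0,0,-0.095],[46,-6.6,0,0,0,-0.095],[46,-6.6,0,0,0,-0.095],[46,-6.6,0,0,0,-0.095],[46,-6.6,0,0,0,-0.095],[46,-6.6,0,0,0,-0.095],[46,-6.6,0,0,0,-0.095],[46,-6.6,0,0,0,-0.095],[46,-6.6,0,0,0,-0.095],[46,-6.6,0,0,0,-0.095],[46,-6.6,0,0,0,-0.095],[46,-6.6,0,0,0,-0.095]]' 0; python3 -m jog '[[46,-6.6,0,0,0,-0.095],[46,-6.6,0,0,0,-0.095],[0,0,0,0,0,0],[0,0,0,0,0,0]]'; python3 -c "
from plant import bot
print(bot.get_obs())"
```

```text
time: 2.0
tool_pos: [456.8, -63.0, 203.6]
tcp_rot: [3.141, 0.0, 1.45]
contact_force: [1.3, -0.6, -0.8]
grip_width: 1.7
finger_force: 0.0
time: 2.4
tool_pos: [450.3, 28.6, 203.7]
tcp_rot: [3.141, 0.001, 1.638]
contact_force: [0.6, -0.5, -0.4]
grip_width: 0.7
finger_force: 0.0
{'time': 2.4, 'joint_positions': array([-1.06362052e-01,  2.06199418e-01,  1.71336774e+00, -4.77262583e-04,
        1.22147036e+00, -1.73289332e-01]), 'dq': array([-0.04955993,  0.00799031, -0.00683552, -0.00287773, -0.00236671,
        0.00056845]), 'tau': array([ 1.54828146e+00, -3.55335116e+01, -2.35604954e+01,  2.29460117e-01,
        1.13429152e-01,  4.40866977e-03]), 'tool_pos': array([450.26562832,  28.60769288, 203.66980442]), 'tcp_rot': array([3.14112320e+00, 5.37523655e-04, 1.63788671e+00]), 'contact_force': array([ 0.58108099, -0.49160409, -0.38298104]), 'moment': array([-0.15378637, -0.11910212, -0.00320726]), 'finger_force': 0.0, 'grip_width': 0.7001355516425388}
```

```bash
python3 -m jog '[[1,0,40,0,0,0],[1,0,40,0,0,0],[0,0,0,-0.117,0,0],[0,0,0,-0.117,0,0],[0,0,0,-0.117,0,0],[0,0,0,0,0,0],[0,0,0,0,0,0]]'; python3 - <<'E'
from h import *
T=bot.capture("top");S=bot.capture("scene")
C=np.zeros((600,800,3),np.uint8); C[:,:411]=cv2.resize(T[145:320,235:355],(411,600),interpolation=cv2.INTER_CUBIC); C[:375,411:]=cv2.resize(S[130:265,200:340],(389,375),interpolation=cv2.INTER_CUBIC)
cv2.imwrite("pics/crop2.png",C[:,:,::-1])
E
```

```text
time: 3.1
tool_pos: [450.8, 28.5, 124.1]
tcp_rot: [2.792, 0.0, 1.633]
contact_force: [0.4, -0.4, -0.8]
grip_width: 0.4
finger_force: 0.0
```

View pics/crop2.png

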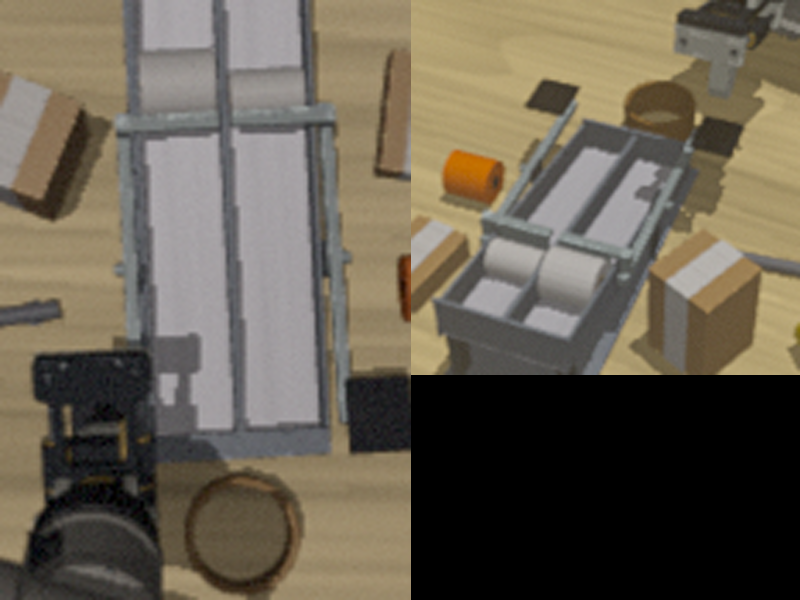

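The gripper tip at (722,90) in the right view is just above the left paddle, with the TCP at the measured paddle position, and the right view shows it clear of the rolls and the other paddle. I'll shift 5 mm outward and press down along the arc.

```bash
python3 -m jog '[[5,0,0,0,0,0],[0,-2.5,8.2,0,0,0],[0,-2.5,8.2,0,0,0],[0,-2.5,8.2,0,0,0],[0,-2.5,8.2,0,0,0],[0,-2.5,8.2,0,0,0],[0,-2.5,8.2,0,0,0]]';python3 -m jog '[[0,-2.5,8.2,0,0,0],[0,-2.5,8.2,0,0,0],[0,-2.5,8.2,0,0,0],[0,-2.5,8.2,0,0,0],[0,0,0,0,0,0],[0,0,0,0,0,0]]'; python3 - <<'E'
from h import *
T=bot.capture("top");S=bot.capture("scene")
C=np.zeros((600,800,3),np.uint8); C[:,:411]=cv2.resize(T[145:320,235:355],(411,600),interpolation=cv2.INTER_CUBIC); C[:375,411:]=cv2.resize(S[130:265,200:340],(389,375),interpolation=cv2.INTER_CUBIC)
cv2.imwrite("pics/crop3.png",C[:,:,::-1])
E
```

```text
time: 3.9
tool_pos: [452.5, 35.0, 71.2]
tcp_rot: [2.791, 0.0, 1.636]
contact_force: [-0.8, 0.4, 1.5]
grip_width: 0.2
finger_force: 1.2
time: 4.5
tool_pos: [457.1, 34.3, 45.0]
tcp_rot: [2.798, -0.002, 1.637]
contact_force: [-0.6, 0.3, 0.8]
grip_width: 0.1
finger_force: 0.0
```

View pics/crop3.png

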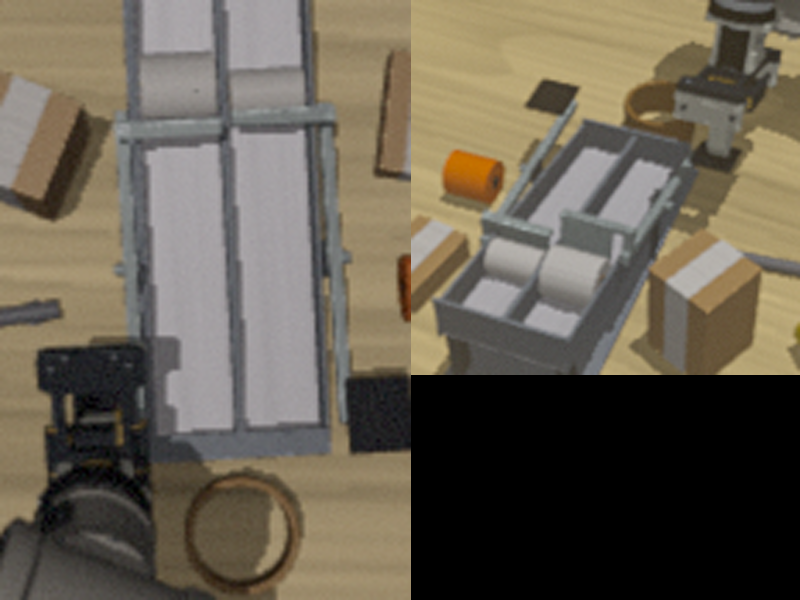

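The paddle is down and the gate bar at (590,225) is lifted, but the roll hasn't run yet. I'll press a little further and hold.

```bash
python3 -m jog '[[0,-2,7,0,0,0],[0,-2,5,0,0,0],[0,0,0,0,0,0],[0,0,0,0,0,0],[0,0,0,0,0,0],[0,0,0,0,0,0],[0,0,0,0,0,0],[0,0,0,0,0,0],[0,0,0,0,0,0],[0,0,0,0,0,0],[0,0,0,0,0,0],[0,0,0,0,0,0]]'; python3 - <<'E'
from h import *
T=bot.capture("top");S=bot.capture("scene")
C=np.zeros((600,800,3),np.uint8); C[:,:411]=cv2.resize(T[145:320,235:355],(411,600),interpolation=cv2.INTER_CUBIC); C[:375,411:]=cv2.resize(S[130:265,200:340],(389,375),interpolation=cv2.INTER_CUBIC)
cv2.imwrite("pics/crop4.png",C[:,:,::-1])
E
```

```text
time: 5.8
tool_pos: [458.7, 33.8, 39.2]
tcp_rot: [2.808, -0.006, 1.638]
contact_force: [-0.5, -0.9, 0.7]
grip_width: 0.7
finger_force: 0.5
```

View pics/crop4.png

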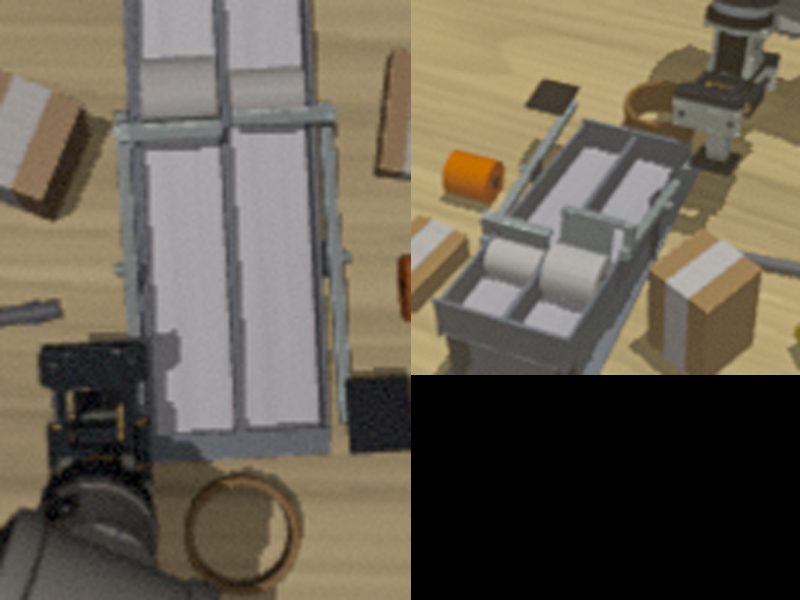

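```bash
python3 - <<'E'
from h import *
o=bot.get_obs(); print({k:np.round(v,2) for k,v in o.items()})
S=bot.capture("scene");cv2.imwrite("pics/s5.png",cv2.resize(S[0:260,140:480],(784,600),interpolation=cv2.INTER_CUBIC)[:,:,::-1])
E
```

```text
{'time': np.float64(5.9), 'joint_positions': array([-0.15,  0.33,  2.21,  0.28,  0.28, -0.47]), 'dq': array([ 0., -0.,  0., -0., -0.,  0.]), 'tau': array([ 2.900e-01, -3.136e+01, -1.347e+01,  2.900e-01, -1.160e+00,
        3.000e-02]), 'tool_pos': array([458.62,  33.86,  39.16]), 'tcp_rot': array([ 2.81, -0.01,  1.64]), 'contact_force': array([-0.48, -0.89,  1.  ]), 'moment': array([-0.12,  0.07, -0.1 ]), 'finger_force': np.float64(0.51), 'grip_width': np.float64(0.17)}
```

View pics/s5.png

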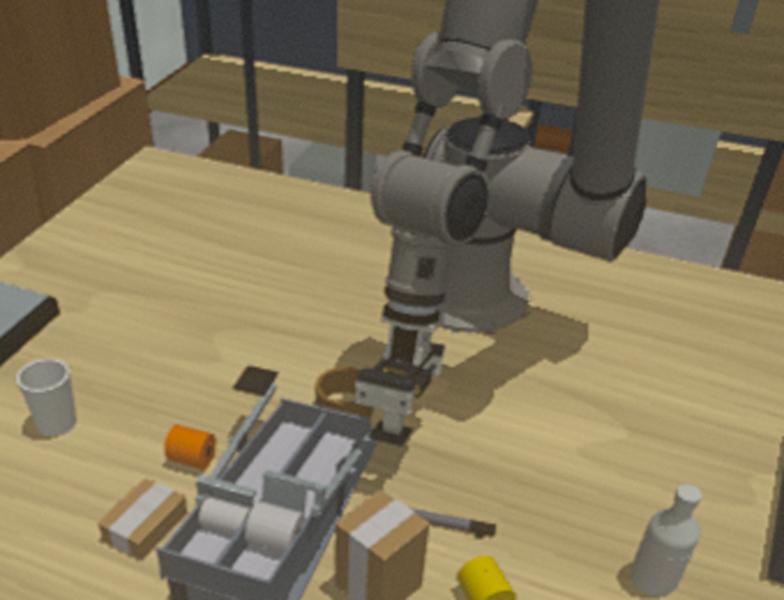

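The view shows no obstruction. Joint 5 sits at its 0.28 limit, so the lean is what stops the press. I'll reduce the lean and press further.

```bash
python3 -m jog '[[0,0,0,0.1,0,0],[0,0,0,0.06,0,0],[0,-1,4,0,0,0],[0,-1,4,0,0,0],[0,0,0,0,0,0],[0,0,0,0,0,0]]'; python3 - <<'E'
from h import *
bot.capture("top");print(bot.get_obs()["joint_positions"].round(2))
for t in ["roll_large_center","roll_small_center"]:
    print([(round(d["p"],2),d["pixel"]) for d in bot.outline_of(t,"top")])
E
```

```text
time: 6.55
tool_pos: [456.2, 34.2, 30.1]
tcp_rot: [2.971, -0.007, 1.638]
contact_force: [-0.5, -0.5, -0.4]
grip_width: 0.4
finger_force: 0.0
[-0.12  0.39  2.08  0.08  0.51 -0.26]
[(0.94, [226.8, 133.1]), (0.86, [282.4, 173.0]), (0.73, [196.0, 196.7]), (0.57, [358.9, 226.6])]
[(0.77, [313.9, 169.8]), (0.58, [317.5, 307.3])]
```

```bash
python3 -m jog '[[0,0,0,0,0,0],[0,0,0,0,0,0],[0,0,0,0,0,0],[0,0,0,0,0,0],[0,0,0,0,0,0],[0,0,0,0,0,0],[0,0,0,0,0,0],[0,0,0,0,0,0],[0,0,0,0,0,0],[0,0,0,0,0,0]]'; python3 - <<'E'
from h import *
T=bot.capture("top");S=bot.capture("scene")
for t in ["roll_large_center","roll_small_center"]:
    print([(round(d["p"],2),d["pixel"]) for d in bot.outline_of(t,"top")])
C=np.zeros((600,800,3),np.uint8); C[:,:411]=cv2.resize(T[145:320,235:355],(411,600),interpolation=cv2.INTER_CUBIC); C[:375,411:]=cv2.resize(S[130:265,200:340],(389,375),interpolation=cv2.INTER_CUBIC)
cv2.imwrite("pics/crop6.png",C[:,:,::-1])
E
```

```text
time: 7.7
tool_pos: [457.9, 33.9, 30.9]
tcp_rot: [2.968, -0.006, 1.638]
contact_force: [-0.2, 0.1, 0.2]
grip_width: 0.5
finger_force: 0.0
[(0.87, [360.1, 229.3]), (0.77, [193.4, 197.7]), (0.69, [285.9, 172.8]), (0.69, [227.5, 133.4]), (0.27, [321.8, 302.1])]
[(0.5, [314.0, 171.0])]
```

View pics/crop6.png

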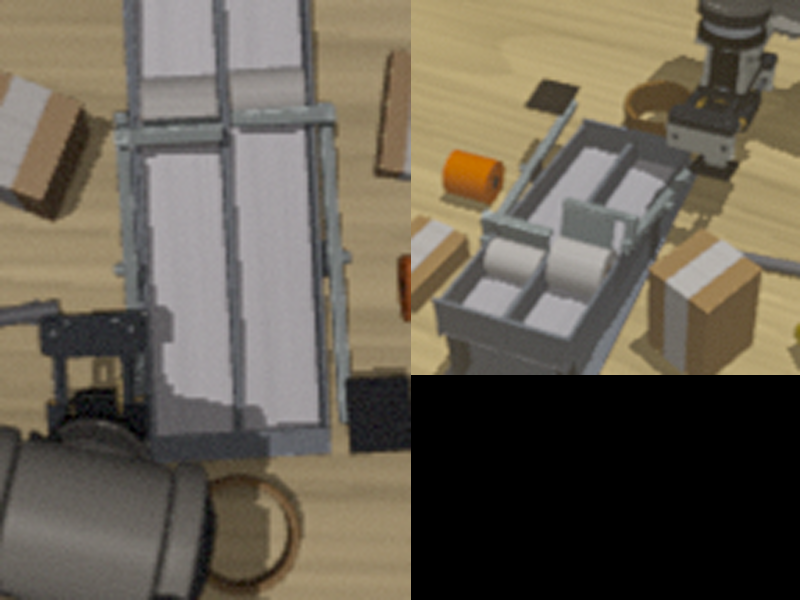

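The large roll has moved about 9 px down against the still-lowered blade edge at (180,130), so the gate needs a little more lift. I'll press to the stop.

```bash
python3 -m jog '[[0,-0.7,4,0,0,0],[0,-0.7,4,0,0,0],[0,0,0,0,0,0],[0,0,0,0,0,0],[0,0,0,0,0,0],[0,0,0,0,0,0],[0,0,0,0,0,0],[0,0,0,0,0,0],[0,0,0,0,0,0],[0,0,0,0,0,0]]'; python3 - <<'E'
from h import *
bot.capture("top");print(bot.get_obs()["joint_positions"].round(2))
for t in ["roll_large_center","roll_small_center"]:
    print([(round(d["p"],2),d["pixel"]) for d in bot.outline_of(t,"top")])
E
```

```text
time: 8.9
tool_pos: [459.0, 33.8, 23.3]
tcp_rot: [2.966, -0.006, 1.638]
contact_force: [1.1, 0.4, 6.0]
grip_width: 0.2
finger_force: 2.3
[-0.12  0.4   2.08  0.08  0.49 -0.26]
[(0.8, [226.9, 133.8]), (0.79, [361.3, 230.0]), (0.68, [288.6, 261.0]), (0.68, [195.8, 200.9]), (0.47, [117.5, 243.1])]
[(0.58, [239.3, 186.4]), (0.57, [313.7, 170.9]), (0.56, [306.3, 203.5])]
```

The large roll is now at (289,261), in the left trough, and the small one is still at (314,171). Now I'll let the lever up gently and retreat.

```bash
python3 -m jog '[[0,0.5,-9,0,0,0],[0,0.5,-9,0,0,0],[0,0.5,-9,0,0,0],[0,0.5,-9,0,0,0],[0,0.5,-9,0,0,0],[0,0.5,-9,0,0,0],[0,0.5,-9,0,0,0],[0,0.5,-9,0,0,0],[0,0.5,-9,0,0,0],[0,0,-20,0,0,0],[0,0,-30,0,0,0],[0,0,-30,0,0,0]]'; python3 -m jog '[[0,0,-30,0,0,0],[0,-40,0,0,0,0],[0,-40,0,0,0,0],[0,0,0,0,0,0],[0,0,0,0,0,0],[0,0,0,0,0,0],[0,0,0,0,0,0],[0,0,0,0,0,0],[0,0,0,0,0,0]]'; python3 - <<'E'
from h import *
T=bot.capture("top");S=bot.capture("scene")
for t in ["roll_large_center","roll_small_center"]:
    print([(round(d["p"],2),d["pixel"]) for d in bot.outline_of(t,"top")])
C=np.zeros((600,800,3),np.uint8); C[:,:411]=cv2.resize(T[145:320,235:355],(411,600),interpolation=cv2.INTER_CUBIC); C[:375,411:]=cv2.resize(S[130:265,200:340],(389,375),interpolation=cv2.INTER_CUBIC)
cv2.imwrite("pics/crop7.png",C[:,:,::-1])
E
```

```text
time: 10.25
tool_pos: [433.9, 31.4, 183.1]
tcp_rot: [2.97, -0.006, 1.638]
contact_force: [1.1, 0.8, 1.1]
grip_width: 0.6
finger_force: 0.0
time: 11.15
tool_pos: [351.2, 25.7, 197.8]
tcp_rot: [2.969, -0.006, 1.638]
contact_force: [-0.1, -0.4, 0.1]
grip_width: 0.4
finger_force: 0.0
[(0.94, [229.1, 133.1]), (0.93, [358.8, 227.1]), (0.89, [194.6, 197.4]), (0.82, [289.7, 261.7]), (0.47, [333.3, 256.3])]
[(0.54, [315.7, 171.4])]
```

View pics/crop7.png

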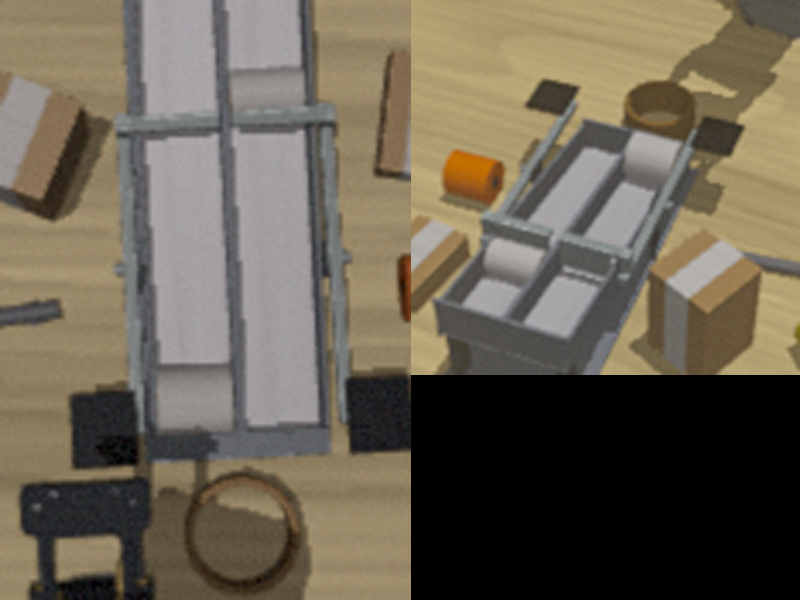

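The large roll rests at the front lip of the left lane (195,398), both gates are shut, the small roll is behind its gate at (267,88), and the gripper is clear of everything.

```bash
python3 -c "
from plant import bot
print(bot.close_job())"
```

```text
the job is handed in; nothing more can be done
None
```

I handed the job in after pressing the left paddle: the larger roll ran into the left trough, the left gate shut again, the smaller roll stayed behind its gate, and the arm is clear (no pass/fail verdict was returned).

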